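# Set a carrier of rinsed slides to drain on the tilting bridge

## Robot

A 7-joint arm with a two-finger parallel gripper is mounted at the origin on a cart in front of the work surface, level with it; the furniture and walls round the work are solid. World frame = base frame: x ahead of the robot, y to its left, z up, the work surface at z = 0. Lengths are in m, angles in rad, forces in N, time in s.
With the tool pointing down it reaches from about 0.4 to 0.925 m from the base axis. Payload 5.6 kg.
Tool frame: the origin (TCP) lies between the finger pads; the fingertips stand 14 mm ahead of it and the grasp point (between the pads) lies 5 mm behind it; z points along the fingers, y is the line along which they close (so a half turn about z gives the same grasp; the last joint's range is limited). The gripper opens to 85 mm and grips with 20 to 120 N. Pads are 22 mm wide; open, the fingers measure 114 mm over their backs; the gripper's body (76 mm by 85 mm) begins 54 mm behind the grasp point. The pads swing forward as they close: fully open they stand 13 mm farther back than shut.
Start: joints at [-1.325, 0.468, -0.012, 1.603, 0.006, 1.071, -0.056], TCP at [0.185, 0.623, 0.245] pointing down, gripper open.
Joint ranges: [-2.53, 2.53], [-0.31, 2.02], [-1.57, 1.55], [0.28, 2.44], [-1.29, 4.43], [0.15, 1.84], [-2.92, 2.92]. Speed limits (rad/s): [2.57, 2.57, 3.14, 3.14, 3.14, 3.14, 3.14].

## Interface

Orientations are given as [roll, pitch, yaw] about the fixed x, y, z axes, in that order (R = Rz(yaw) Ry(pitch) Rx(roll)).
In Python, from rig import ctrl gives the robot as it stands.
- The arm moves only by the shell command python3 nudge.py 'ROWS' [FORCE]. ROWS is a JSON list of rows, 1 to 8 of them, each an object with the fields finger_gap (the finger opening in m), dx, dy, dz (the shift in m), ax, ay, az (a rotation vector in rad); a field left out counts as zero (the opening has to be given); each row shifts and turns the commanded pose from where the row before left it, along the tool's axes as they then stand; what a row does not reach is not made up. A row lasts 1/8 s, in which the tool goes at most 0.0625 m and 0.188 rad, less where a joint would pass 70% of its speed; a pose out of reach is approached as far as the arm can. The fingers move at their own pace and stop on an object; FORCE is the grip in N (left out, the last holds). Time passes only in rows, so rows that do not move let the fingers close. It prints the time, the measured TCP pose, the force, the opening and the grip force at its end. Input that does not fit is refused with a message, and nothing moves.
- ctrl.sense(): the state, without advancing time (a new reading comes with each control period).
- ctrl.camera(name): name is "scene" or "top" or "wrist"; returns a dict with "color" (420x560x3 uint8, red, green, blue), "fx", "fy", "cx", "cy" (pixels), "R" (3x3) and "t" (3): a world point X has camera coordinates R X + t. Camera axes: x right, y down, z forward; pixel columns grow to the right and rows downward; lengths in m; the calibration is good to about 2 mm. A picture is of the moment at which its call begins. There is no depth.
- ctrl.sign_off(): hands the job in; it is judged then, once.
The state is a dict: "time_s": time; "q": joint angles; "dq": joint speeds; "joint_torque": joint torques, N m; "position": TCP position; "tcp_rot": TCP orientation; "ft_force": force on the tool from outside, world axes, zero at the start; "wrist_torque": the same for the moment, N m; "grip_width": finger opening in m; "gripper_force": force on a finger pad.
Only numpy, scipy, OpenCV 4.12 (cv2) and the standard library are available. Lean on these libraries where they do the work, as an engineer would, in place of code of your own. Each camera call takes 0.05 s, during which the arm holds its last target. There are 200 camera calls.

## Task

The rinsed slides are waiting in their white carrier on the loading shelf of the draining station, and the bridge over the trough is still tipped from the last batch. Bring the bridge fully level, slide the carrier (it is too wide to grip) across onto the two rods until it lies squarely on both of them against the upturned rod ends, then tip the bridge fully down so that the slides drain. Keep the carrier from tipping off, and do not knock over or shift the stain bottle, dropper, slide box or forceps.

Things in the scene. Friction and masses are not known exactly. Their poses are not given: they have to be found in the camera images.
- carrier: loose white slide carrier with four glass slides (purple smears) on top, 92 (its x) x 124 (its y) x 14 mm high (slides and ribs 2 mm more), about 0.18 kg. Origin: centre of its underside, z up. It starts on the shelf, somewhat askew and off-centre; its -y end faces the bridge, its +y end is the one to push. It slides with ordinary friction, under 4 N.
- shelf_centre (a point): centre of the top of the loading shelf: a fixed flat steel plate 160 (x) x 170 (y) mm, 89 mm above the bench, no rims. Axes of the whole station: -y leads from the shelf to the bridge (about the robot's right), -x is the robot's side. The bridge's pivot axis lies 209 mm from here along -y, 17 mm lower, over a fixed trough 132 x 270 x 44 mm high.
- bridge (a joint): tilt of the bridge, rad: 0 = level (hard stop, rods 2 mm lower than the shelf), 0.26 = fully tipped (hard stop, far end down, shelf end raised about 30 mm so that nothing can be slid on). Starts tipped. Stiff: it stays where it is left; moving it takes about 5 N on a finger plate.
- bridge_home (a point): where the carrier's origin lies when home: midway between the rods, level with their tops; with the bridge level, 262 mm from shelf_centre along -y and 2 mm lower. Axes as the station's but tilting with the bridge (y along the rods). Rods: steel, 8 mm thick, 60 mm apart, 240 mm long, 4 mm clear of the shelf; far ends turn up 18 mm as the stop, its face 62 mm from here. No side guides.
- level_plate (a point): middle of the top of the grey finger plate, 34 x 42 mm, on the arm at the robot's side of the bridge, shelf end: pressed straight down it brings the bridge level. It moves with the bridge: 86 mm above the bench when level, 25 mm higher when fully tipped; 98 mm from the pivot axis, 96 mm to the robot's side of the rods' middle.
- drain_plate (a point): middle of the top of the blue finger plate, 34 x 42 mm, at the other end of the same arm: pressed straight down, it tips the bridge to drain (about 86 mm above the bench when level, 25 mm lower when fully tipped).
- stain_bottle: clear bottle with purple stain and blue cap, 66 mm wide, 198 mm high, standing behind the station; origin at the centre of its underside. Bystander.
- oil_dropper: amber dropper bottle with black bulb, 30 mm wide, 92 mm high, standing to the right; origin at the centre of its underside. Bystander.
- slide_box: flat green slide box, 100 x 114 x 26 mm, to the right of the station; origin at the centre of its underside. Bystander.
- forceps: steel forceps lying on the bench at the right, 146 mm long, 11 mm high; origin at the centre of the underside. Bystander.

How it is judged:
By the outcome, as a careful person would: the job done as asked, in the order asked, and still so for the second after the job is handed in, with the robot touching nothing.
It also fails if it takes over 72 s, if anything falls off the work surface, if the arm or the gripper's body presses on something with over 40 N, if the wrist force passes 120 N, or if a joint passes its speed limit or range.

## Working session

There is one attempt and no reset: what is moved stays moved. The work goes in short steps, Python scripts to look and compute and a shell command to move; the robot and the scene stay as the last step left them, time stands still between calls to the robot, and variables do not carry over. Pictures are saved under pics/ and viewed, at most 10 in all, crops included, and the job is handed in when it is done.

```bash
ls; mkdir -p pics
python3 - <<'E'
from rig import ctrl
import cv2,numpy as np
s=ctrl.sense();print(s['time_s'],s['position'],s['tcp_rot'],s['grip_width'])
for n in("scene","top"):
    c=ctrl.camera(n);cv2.imwrite(f'pics/{n}0.png',c['color'][...,::-1]);print(n,c['fx'],c['cx'],c['cy'],np.round(c['R'],4).tolist(),np.round(c['t'],4))
    print((-c['R'].T@c['t']))
E
```

```text
nudge.py
pics
rig.py
0.0 [0.18502423 0.62253457 0.2443247 ] [-3.13978438e+00  1.43682991e-04  2.85270289e+00] 0.08563068258103873
scene 461.04036718772244 280.7222137391726 209.19163526103546 [[0.7743, -0.6327, 0.0098], [-0.4828, -0.6007, -0.6372], [0.4091, 0.4886, -0.7706]] [-0.535   0.2679  0.9969]
[ 0.13577021 -0.66470203  0.94425869]
top 466.9523305175622 277.00689753374604 205.53322657549612 [[-0.0207, -0.9996, -0.0196], [-0.9917, 0.023, -0.1268], [0.1272, 0.0168, -0.9917]] [-0.0853  0.6148  1.2967]
[ 0.44294676 -0.12116374  1.36224833]
```

View pics/scene0.png

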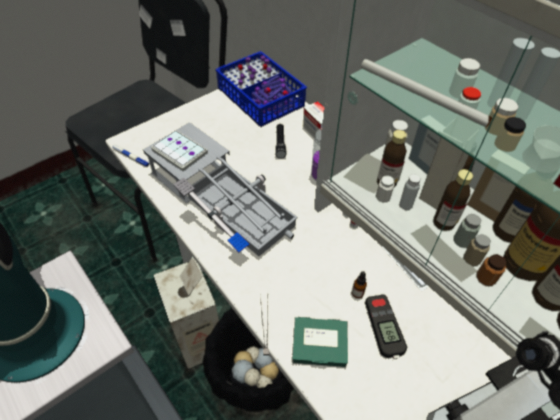

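View pics/top0.png

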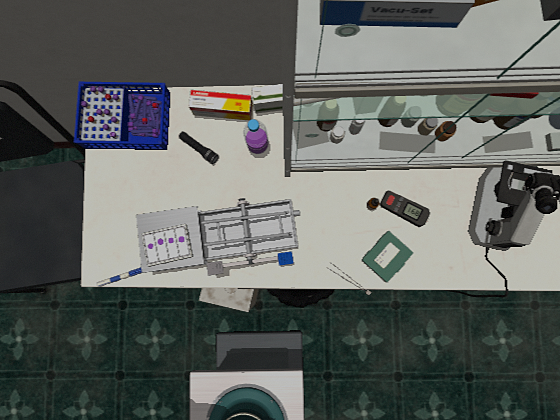

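The two views show the shelf (top view about (137..205, 206..270)) with the carrier at about (168,245). The grey plate is near (217,268) and the blue plate near (286,258). The scene view has the carrier at (180,148) and the blue plate at (238,242). I'll enlarge both.

Run:
```python
import cv2,numpy as np
a=cv2.imread('pics/top0.png')[195:285,125:310];b=cv2.imread('pics/scene0.png')[115:260,130:305]
a=cv2.resize(a,None,fx=4,fy=4,interpolation=cv2.INTER_CUBIC);cv2.imwrite('pics/a.png',a)
b=cv2.resize(b,None,fx=4,fy=4,interpolation=cv2.INTER_CUBIC);cv2.imwrite('pics/b.png',b);print(a.shape,b.shape)
```

```text
(360, 740, 3) (580, 700, 3)
```

View pics/a.png

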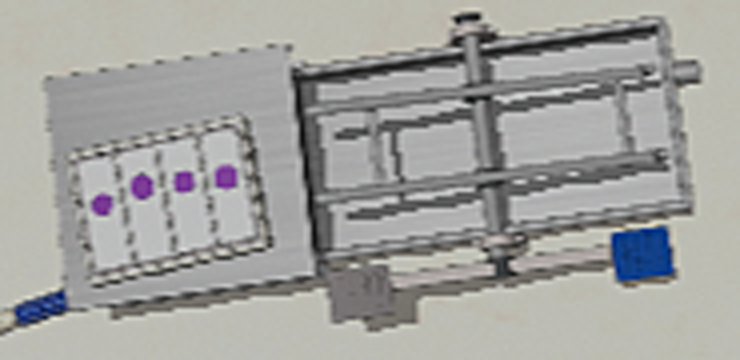

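View pics/b.png

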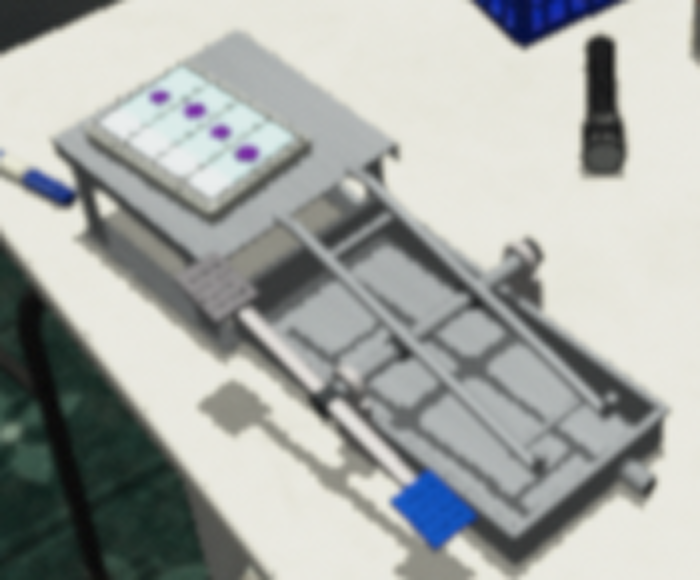

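The top crop shows shelf corners at (45,77), (291,46), (322,275), (72,307). Carrier corners are at (68,158), (243,115), (270,240), (93,285), and the grey plate is centred at (361,292) and the blue at (642,255). The scene crop shows the same points, with the grey plate at (218,288) and the blue at (434,509). I'll triangulate them.

```bash
cat > h.py <<'E'
import numpy as np,cv2
from rig import ctrl
def P(c):
    K=np.array([[c['fx'],0,c['cx']],[0,c['fy'],c['cy']],[0,0,1]]);return K@np.c_[c['R'],c['t']]
def ray(c,uv,z):
    d=c['R'].T@np.array([(uv[0]-c['cx'])/c['fx'],(uv[1]-c['cy'])/c['fy'],1]);o=-c['R'].T@c['t'];return o+d*(z-o[2])/d[2]
def tri(c1,c2,a,b):
    X=cv2.triangulatePoints(P(c1),P(c2),np.float64(a).reshape(2,1),np.float64(b).reshape(2,1)).ravel();return X[:3]/X[3]
def proj(c,X):
    x=P(c)@np.r_[X,1];return x[:2]/x[2]
E
python3 - <<'E'
from h import *
np.set_printoptions(precision=4,suppress=True)
T=ctrl.camera('top');S=ctrl.camera('scene')
ft=lambda p:((p[0]+.5)/4-.5+125,(p[1]+.5)/4-.5+195)
fs=lambda p:((p[0]+.5)/4-.5+130,(p[1]+.5)/4-.5+115)
pts=dict(sh_yx=((45,77),(238,32)),sh_Xmy=((291,46),(398,150)),sh_y_mx=((72,307),(55,140)),grey=((361,292),(218,288)),blue=((642,255),(434,509)),
 c1=((68,158),(183,65)),c2=((243,115),(310,143)),c3=((270,240),(212,212)),c4=((93,285),(88,130)),
 dotL=((102,204),(160,97)),dotR=((226,176),(247,153)),rodFx=((645,72),(608,400)),rodN=((658,158),(538,462)))
for k,(a,b) in pts.items():print(k,tri(T,S,ft(a),fs(b)))
c=[ray(T,ft(p),.089)[:2] for p in((45,77),(291,46),(322,275),(72,307))];print('shelf',np.array(c),np.mean(c,0))
e=lambda a:np.degrees(np.arctan2(a[1],a[0]))
print([np.linalg.norm(c[i]-c[i-1])for i in range(4)],e(c[0]-c[1]),e(c[3]-c[2]),e(c[0]-c[3]),e(c[1]-c[2]))
# carrier by mask-free corners at top z=.103
k=[ray(T,ft(p),.104)[:2] for p in((68,158),(243,115),(270,240),(93,285))];print('carr',np.array(k),np.mean(k,0),[np.linalg.norm(k[i]-k[i-1])for i in range(4)],e(k[0]-k[1]),e(k[3]-k[2]),e(k[0]-k[3]),e(k[1]-k[2]))
for n,p,z in(('grey',(361,292),.111),('blue',(642,255),.061)):print(n,ray(T,ft(p),z))
E
```

```text
sh_yx [0.5919 0.292  0.0847]
sh_Xmy [0.6099 0.1209 0.0852]
sh_y_mx [0.4342 0.2693 0.0886]
grey [0.4408 0.0694 0.1077]
blue [ 0.4627 -0.1191  0.0617]
c1 [0.5352 0.2703 0.0991]
c2 [0.5615 0.1514 0.0977]
c3 [0.4756 0.1321 0.1024]
c4 [0.45   0.2507 0.1018]
dotL [0.5032 0.2447 0.1055]
dotR [0.5197 0.1609 0.1063]
rodFx [ 0.5894 -0.1243  0.07  ]
rodN [ 0.5296 -0.1319  0.0649]
shelf [[0.5921 0.2903]
 [0.6097 0.12  ]
 [0.4525 0.0988]
 [0.4345 0.2691]] [0.5222 0.1945]
[np.float64(0.1590292590026264), np.float64(0.1711634507244329), np.float64(0.15862307040190668), np.float64(0.17122478384151618)] 95.90625466127915 96.04287488730904 7.676770125249353 7.703294177811356
carr [[0.5347 0.2688]
 [0.5613 0.1498]
 [0.4765 0.1312]
 [0.449  0.2505]] [0.5054 0.2001] [np.float64(0.087698019456182), np.float64(0.12188095713172684), np.float64(0.08680480616686347), np.float64(0.12240192155620672)] 102.59435262435825 103.01079837727994 12.030350397777859 12.366285578977374
grey [0.4406 0.0689 0.111 ]
blue [ 0.4619 -0.1186  0.061 ]
```

```bash
python3 nudge.py '[{"finger_gap":0,"az":-0.135},{"finger_gap":0,"az":-0.135},{"finger_gap":0,"az":-0.135},{"finger_gap":0,"dx":-0.015,"dy":-0.045},{"finger_gap":0,"dx":-0.015,"dy":-0.045},{"finger_gap":0,"dx":-0.015,"dy":-0.045},{"finger_gap":0,"dx":-0.015,"dy":-0.045},{"finger_gap":0,"dx":-0.015,"dy":-0.045}]'; python3 nudge.py '[{"finger_gap":0,"dx":-0.015,"dy":-0.045},{"finger_gap":0,"dx":-0.015,"dy":-0.045},{"finger_gap":0,"dx":-0.015,"dy":-0.045},{"finger_gap":0,"dx":-0.015,"dy":-0.045},{"finger_gap":0,"dx":-0.015,"dy":-0.045},{"finger_gap":0,"dx":-0.015,"dy":-0.045},{"finger_gap":0,"dx":-0.015,"dy":-0.045},{"finger_gap":0}]'
cat > st.py <<'E'
# station frame: offsets from TCP to a station point expressed in tool axes
from h import *
from scipy.spatial.transform import Rotation as Ro
import sys
C=np.array([.5222,.1945,.089]);y=np.radians(6.4);Rs=Ro.from_euler('z',y).as_matrix()
s=ctrl.sense();p=np.array(s['position']);Rt=Ro.from_euler('xyz',s['tcp_rot']).as_matrix()
print('t',s['time_s'],'station TCP mm',np.round(Rs.T@(p-C)*1e3,1),'z',round(p[2],4),'tool yaw err in station: y axis',np.round(Rs.T@Rt[:,1],3),'F',np.round(s['ft_force'],1))
if len(sys.argv)>1:
    g=C+Rs@np.array([float(v)/1e3 for v in sys.argv[1:4]]);print('tool delta',np.round(Rt.T@(g-p),4))
E
python3 st.py -96 -115 80
```

```text
time_s: 1.2
position: [0.2863, 0.4067, 0.2453]
tcp_rot: [3.142, 0.0, -3.025]
ft_force: [0.1, 0.3, -0.3]
grip_width: 0.0001
gripper_force: 0.0
time_s: 2.2
position: [0.4276, 0.1043, 0.2454]
tcp_rot: [-3.141, 0.001, -3.032]
ft_force: [-1.2, 0.5, -0.4]
grip_width: -0.0004
gripper_force: 0.0
t 2.2 station TCP mm [-104.1  -79.1  156.4] z 0.2454 tool yaw err in station: y axis [ 0.002  1.    -0.001] F [-1.2  0.5 -0.4]
tool delta [-0.0081 -0.0359  0.0765]
```

```bash
python3 nudge.py '[{"finger_gap":0,"dx":-0.0085,"dy":-0.034},{"finger_gap":0,"dz":0.04},{"finger_gap":0,"dz":0.04},{"finger_gap":0,"dz":0.03},{"finger_gap":0,"dz":0.006},{"finger_gap":0,"dz":0.006},{"finger_gap":0,"dz":0.006},{"finger_gap":0}]'; python3 st.py -96 -111 11
```

```text
time_s: 3.2
position: [0.4398, 0.0755, 0.1183]
tcp_rot: [3.141, 0.002, -3.025]
ft_force: [0.9, -0.3, -0.4]
grip_width: 0.0001
gripper_force: 0.0
t 3.2 station TCP mm [ -95.2 -109.1   29.3] z 0.1183 tool yaw err in station: y axis [-0.005  1.     0.001] F [ 0.9 -0.3 -0.4]
tool delta [ 0.0009 -0.002   0.0182]
```

```bash
for i in 1; do python3 nudge.py '[{"finger_gap":0,"dz":0.005},{"finger_gap":0,"dz":0.005},{"finger_gap":0}]'; done
python3 - <<'E'
from h import *
for n in('wrist','top'):
    c=ctrl.camera(n);cv2.imwrite(f'pics/{n}1.png',c['color'][...,::-1])
E
python3 -c "
import cv2,numpy as np
a=cv2.imread('pics/wrist1.png');b=cv2.imread('pics/top1.png')[195:285,125:310];b=cv2.resize(b,(560,272),interpolation=2)
a=cv2.resize(a,(420,315));o=np.zeros((590,560,3),np.uint8);o[:315,:420]=a;o[318:]=b;cv2.imwrite('pics/m1.png',o)"
```

```text
time_s: 3.58
position: [0.4397, 0.0752, 0.1079]
tcp_rot: [3.141, 0.002, -3.025]
ft_force: [0.8, 1.2, 2.0]
grip_width: -0.0004
gripper_force: 0.8
```

View pics/m1.png

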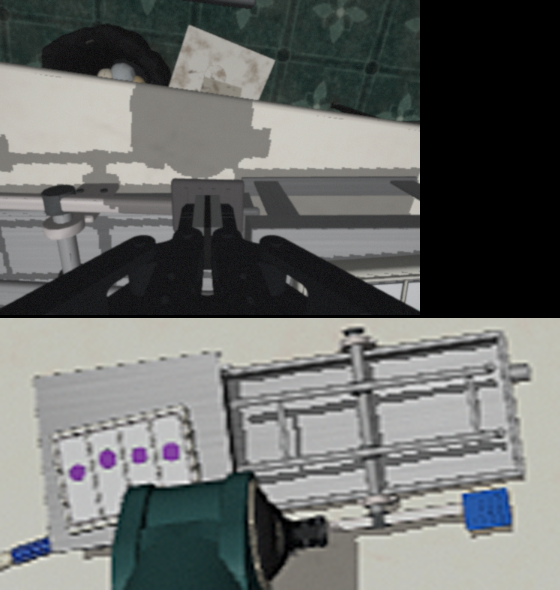

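The wrist view shows the closed fingertips on the grey plate at about (207,190). I'll keep pressing until the stop.

```bash
python3 nudge.py '[{"finger_gap":0,"dz":0.004},{"finger_gap":0,"dz":0.004},{"finger_gap":0}]';python3 nudge.py '[{"finger_gap":0,"dz":0.003},{"finger_gap":0}]'
```

```text
time_s: 4.05
position: [0.4396, 0.0757, 0.1]
tcp_rot: [3.14, 0.002, -3.025]
ft_force: [-0.4, 4.3, 6.8]
grip_width: 0.0001
gripper_force: 3.7
time_s: 4.3
position: [0.4396, 0.0757, 0.0997]
tcp_rot: [3.139, 0.001, -3.025]
ft_force: [-10.7, 1.2, 42.9]
grip_width: 0.0003
gripper_force: 21.5
```

```bash
python3 nudge.py '[{"finger_gap":0,"dz":-0.03},{"finger_gap":0.045,"dz":-0.03},{"finger_gap":0.045,"dy":0.04},{"finger_gap":0.045,"dy":0.04},{"finger_gap":0.045,"dy":0.036},{"finger_gap":0.045},{"finger_gap":0.045}]'; python3 st.py -93 7 15
python3 - <<'E'
from h import *
for n in('scene','top'):
    c=ctrl.camera(n);cv2.imwrite(f'pics/{n}2.png',c['color'][...,::-1])
E
python3 -c "
import cv2,numpy as np
a=cv2.imread('pics/scene2.png')[115:260,130:305];b=cv2.imread('pics/top2.png')[195:285,125:310]
o=np.zeros((580,800,3),np.uint8);a=cv2.resize(a,(350,290),interpolation=2);b=cv2.resize(b,(555,270),interpolation=2);o[:290,:350]=a;o[300:570,:555]=b;cv2.imwrite('pics/m2.png',o)"
```

```text
time_s: 5.18
position: [0.4253, 0.1889, 0.156]
tcp_rot: [-3.141, -0.001, -3.026]
ft_force: [0.9, -0.5, -0.1]
grip_width: 0.0447
gripper_force: 0.0
t 5.175 station TCP mm [-97.    5.2  67. ] z 0.156 tool yaw err in station: y axis [-0.004  1.    -0.001] F [ 0.9 -0.5 -0.1]
tool delta [-0.004   0.0018  0.052 ]
```

View pics/m2.png

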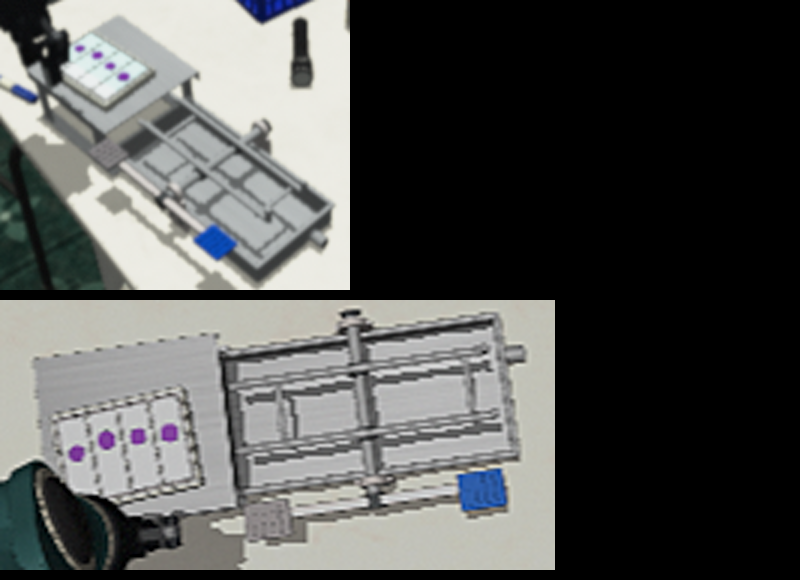

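The bridge now looks level: grey plate at about (268,520) and blue at (483,492) in the lower half. The carrier is undisturbed. I'll descend beside it and check the plate heights with masks.

```bash
python3 nudge.py '[{"finger_gap":0.045,"dy":0.002,"dz":0.026},{"finger_gap":0.045,"dz":0.026},{"finger_gap":0.045,"dx":-0.006},{"finger_gap":0.045,"dx":-0.006},{"finger_gap":0.045,"dx":-0.005},{"finger_gap":0.045,"dx":-0.005},{"finger_gap":0.045,"dx":-0.005},{"finger_gap":0.045}]'; python3 st.py;  python3 - <<'E'
from h import *
np.set_printoptions(precision=4,suppress=True)
T=ctrl.camera('top');S=ctrl.camera('scene')
def cen(c,box):
    h=cv2.cvtColor(c['color'],cv2.COLOR_RGB2HSV);m=cv2.inRange(h,(100,150,80),(125,255,255));u0,u1,v0,v1=box
    k=np.zeros_like(m);k[v0:v1,u0:u1]=m[v0:v1,u0:u1];M=cv2.moments(k,True);return M['m10']/M['m00'],M['m01']/M['m00']
a=cen(T,(260,310,240,280));b=cen(S,(215,265,225,260));print('blue',a,b,tri(T,S,a,b))
# purple dots
def dots(c,box):
    h=cv2.cvtColor(c['color'],cv2.COLOR_RGB2HSV);m=cv2.inRange(h,(130,90,60),(160,255,255));u0,u1,v0,v1=box
    k=np.zeros_like(m);k[v0:v1,u0:u1]=m[v0:v1,u0:u1];n,l,s,ce=cv2.connectedComponentsWithStats(k);return [tuple(x) for x,q in zip(ce[1:],s[1:]) if q[4]>4]
d=sorted(dots(T,(130,215,200,275)));e=sorted(dots(S,(130,240,115,185)));print(d,e)
C=np.array([.5222,.1945,0]);y=np.radians(6.4)
Rs=np.array([[np.cos(y),-np.sin(y),0],[np.sin(y),np.cos(y),0],[0,0,1]])
for p in d:print('dot st',(Rs.T@(ray(T,p,.105)-C))*1e3)
cv2.imwrite('pics/top3.png',T['color'][...,::-1]);cv2.imwrite('pics/scene3.png',S['color'][...,::-1])
E
```

```text
time_s: 6.28
position: [0.4526, 0.1953, 0.1044]
tcp_rot: [3.141, 0.001, -3.025]
ft_force: [-0.3, -0.2, -0.1]
grip_width: 0.0453
gripper_force: 0.0
t 6.275 station TCP mm [-69.1   8.5  15.4] z 0.1044 tool yaw err in station: y axis [-0.004  1.     0.   ] F [-0.3 -0.2 -0.1]
blue (285.2134831460674, 257.8426966292135) (237.41489361702128, 235.68085106382978) [ 0.4632 -0.1191  0.0859]
[(np.float64(150.76923076923077), np.float64(242.23076923076923)), (np.float64(160.52), np.float64(239.12)), (np.float64(171.0), np.float64(238.0)), (np.float64(181.64285714285714), np.float64(237.35714285714286))] [(np.float64(171.41666666666666), np.float64(138.16666666666666)), (np.float64(180.55555555555554), np.float64(141.33333333333334)), (np.float64(186.5), np.float64(147.0)), (np.float64(193.0), np.float64(152.71428571428572))]
dot st [ -4.4997  49.5791 105.    ]
dot st [  0.3342  22.4884 105.    ]
dot st [ -0.4452  -6.0338 105.    ]
dot st [ -2.5652 -34.8493 105.    ]
```

```bash
python3 nudge.py '[{"finger_gap":0.045,"dx":-0.004},{"finger_gap":0.045,"dx":-0.004},{"finger_gap":0.045,"dx":-0.001},{"finger_gap":0.045}]'; python3 st.py;  python3 nudge.py '[{"finger_gap":0.045,"dx":0.02},{"finger_gap":0.045,"dx":0.015},{"finger_gap":0.045,"dz":-0.04},{"finger_gap":0.045,"dx":0.04,"dy":0.02,"dz":-0.04},{"finger_gap":0.045,"dy":0.03,"dz":-0.02}]'
python3 - <<'E'
from h import *
for n in('scene','top'):
    c=ctrl.camera(n);cv2.imwrite(f'pics/{n}4.png',c['color'][...,::-1])
a=cv2.imread('pics/top4.png')[200:275,130:210];b=cv2.imread('pics/scene4.png')[120:175,138:218]
o=np.zeros((600,800,3),np.uint8)
a=cv2.resize(a,None,fx=5,fy=5,interpolation=2);b=cv2.resize(b,None,fx=5,fy=5,interpolation=2);o[:375,:400]=a;o[:275,400:]=b
cv2.imwrite('pics/m4.png',o[:380])
E
```

```text
time_s: 6.88
position: [0.4611, 0.1961, 0.1042]
tcp_rot: [-3.142, 0.0, -3.026]
ft_force: [-0.9, 0.2, -0.3]
grip_width: 0.0451
gripper_force: 0.4
t 6.875 station TCP mm [-60.5   8.4  15.2] z 0.1042 tool yaw err in station: y axis [-0.004  1.    -0.   ] F [-0.9  0.2 -0.3]
time_s: 7.5
position: [0.3792, 0.2369, 0.2062]
tcp_rot: [3.14, 0.001, -3.026]
ft_force: [1.0, 0.6, -0.2]
grip_width: 0.0448
gripper_force: 0.0
```

View pics/m4.png

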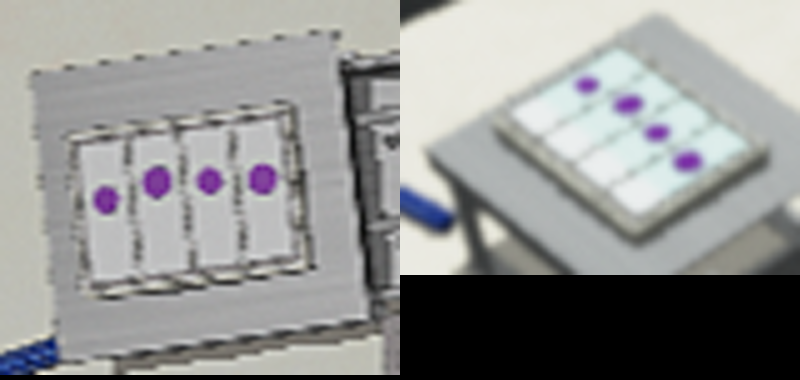

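The carrier is now nearly square. In the left crop its corners are about (66,138), (293,102), (314,268), (88,298), and the shelf corners are (33,75), (338,36), (368,320), (58,358).

```bash
python3 st.py
python3 - <<'E'
from h import *
np.set_printoptions(precision=4,suppress=True)
T=ctrl.camera('top');f=lambda p:((p[0]+.5)/5-.5+130,(p[1]+.5)/5-.5+200)
C=np.array([.5222,.1945,0]);y=np.radians(6.4);Rs=np.array([[np.cos(y),-np.sin(y),0],[np.sin(y),np.cos(y),0],[0,0,1]])
def show(n,ps,z):
    k=np.array([(Rs.T@(ray(T,f(p),z)-C))[:2]*1e3 for p in ps]);print(n,k.tolist(),'mean',k.mean(0));d=(k[0]-k[1]+k[3]-k[2]);print('yaw deg (y edges)',np.degrees(np.arctan2(-d[0],d[1])))
    d=k[0]-k[3]+k[1]-k[2];print('yaw x edges',np.degrees(np.arctan2(d[1],d[0])))
show('carr',[(66,138),(293,102),(314,268),(88,298)],.104)
show('shelf',[(33,75),(338,36),(368,320),(58,358)],.089)
h=cv2.cvtColor(T['color'],cv2.COLOR_RGB2HSV);g=cv2.cvtColor(T['color'],cv2.COLOR_RGB2GRAY)
# carrier mask: bright/low... warm border vs steel
m=((g>165)).astype(np.uint8);m[:, :137]=0;m[:,203:]=0;m[:212]=0;m[265:]=0
n,l,s,ce=cv2.connectedComponentsWithStats(cv2.morphologyEx(m,cv2.MORPH_CLOSE,np.ones((3,3))));i=1+np.argmax(s[1:,4]);print(s[i])
pts=np.argwhere(l==i)[:,::-1].astype(np.float32);w=np.array([(Rs.T@(ray(T,p,.104)-C))[:2]*1e3 for p in pts],np.float32);print(cv2.minAreaRect(w))
E
```

```text
t 7.6 station TCP mm [-135.    61.9  118. ] z 0.207 tool yaw err in station: y axis [-0.009  1.     0.005] F [-0.1  0.1 -0. ]
carr [[39.06367293250956, 67.44599621916403], [42.0155964381944, -57.36954270102904], [-48.74113222404174, -58.922302370947165], [-48.53699109378402, 63.89980925131493]] mean [-4.0497  3.7635]
yaw deg (y edges) 0.6357267242577288
yaw x edges 1.6375467623507982
shelf [[78.04059640772307, 86.70250187322947], [76.89116373183472, -83.06194925344874], [-79.80043655206022, -82.0922374845568], [-77.84143449280373, 87.67839562638358]] mean [-0.6775  2.3067]
yaw deg (y edges) -0.5245266954660136
yaw x edges -0.3566313158211418
[ 143  212   60   53 2142]
((-3.8551025390625, -7.7080078125), (150.85194396972656, 149.87847900390625), 0.2137623429298401)
```

```bash
python3 nudge.py '[{"finger_gap":0.045,"az":0.175},{"finger_gap":0.045,"az":0.175},{"finger_gap":0.045,"az":0.175},{"finger_gap":0.045,"az":0.175},{"finger_gap":0.045,"az":0.175},{"finger_gap":0.045,"az":0.175},{"finger_gap":0.045,"az":0.175},{"finger_gap":0.045,"az":0.175}]';python3 nudge.py '[{"finger_gap":0.045,"az":0.175},{"finger_gap":0.045,"dx":0.011,"dy":0.044},{"finger_gap":0.045,"dx":0.011,"dy":0.044},{"finger_gap":0.045,"dx":0.011,"dy":0.043},{"finger_gap":0.045}]'; python3 st.py -4 96 15
```

```text
time_s: 8.65
position: [0.3806, 0.2356, 0.2033]
tcp_rot: [-3.14, 0.001, 1.85]
ft_force: [-0.8, 0.8, 0.4]
grip_width: 0.0452
gripper_force: 0.0
time_s: 9.28
position: [0.5096, 0.2834, 0.2027]
tcp_rot: [3.141, 0.003, 1.68]
ft_force: [-0.0, -0.9, -0.9]
grip_width: 0.0451
gripper_force: 0.0
t 9.275 station TCP mm [ -2.6  89.7 113.7] z 0.2027 tool yaw err in station: y axis [ 1.    -0.002  0.   ] F [-0.  -0.9 -0.9]
tool delta [ 0.0065 -0.0014  0.0987]
```

Descend, then push to contact and on toward the bridge.

```bash
python3 nudge.py '[{"finger_gap":0.045,"dx":0.007,"dy":-0.002,"dz":0.04},{"finger_gap":0.045,"dz":0.04},{"finger_gap":0.045,"dz":0.0185},{"finger_gap":0.045}]'; python3 st.py -4 75 15; python3 nudge.py '[{"finger_gap":0.045,"dx":-0.01},{"finger_gap":0.045,"dx":-0.01},{"finger_gap":0.045,"dx":-0.01},{"finger_gap":0.045,"dx":-0.01},{"finger_gap":0.045,"dx":-0.01},{"finger_gap":0.045,"dx":-0.01},{"finger_gap":0.045,"dx":-0.01}]'; python3 st.py
```

```text
time_s: 9.78
position: [0.5035, 0.2901, 0.1047]
tcp_rot: [-3.139, 0.002, 1.682]
ft_force: [-0.1, 0.0, 0.2]
grip_width: 0.0449
gripper_force: 0.0
t 9.775 station TCP mm [-7.9 97.1 15.7] z 0.1047 tool yaw err in station: y axis [ 1.    -0.    -0.003] F [-0.1  0.   0.2]
tool delta [-0.0221  0.0039  0.0007]
time_s: 10.65
position: [0.5123, 0.221, 0.1057]
tcp_rot: [-3.141, -0.0, 1.683]
ft_force: [-1.1, 3.2, 2.1]
grip_width: 0.045
gripper_force: 1.3
t 10.65 station TCP mm [-6.9 27.5 16.7] z 0.1057 tool yaw err in station: y axis [ 1.  0. -0.] F [-1.1  3.2  2.1]
```

```bash
python3 nudge.py '[{"finger_gap":0.045,"dx":-0.012,"dy":0.0003,"dz":0.0005},{"finger_gap":0.045,"dx":-0.012,"dy":0.0003},{"finger_gap":0.045,"dx":-0.012,"dy":0.0003},{"finger_gap":0.045,"dx":-0.012,"dy":0.0003},{"finger_gap":0.045,"dx":-0.012,"dy":0.0003},{"finger_gap":0.045,"dx":-0.012,"dy":0.0003},{"finger_gap":0.045,"dx":-0.012,"dy":0.0003},{"finger_gap":0.045,"dx":-0.012,"dy":0.0003}]'; python3 st.py
python3 - <<'E'
from h import *
for n in('scene','top'):
    c=ctrl.camera(n);cv2.imwrite(f'pics/{n}5.png',c['color'][...,::-1])
a=cv2.imread('pics/top5.png')[195:280,170:310];b=cv2.imread('pics/scene5.png')[130:260,150:305]
o=np.zeros((600,800,3),np.uint8)
a=cv2.resize(a,None,fx=4,fy=4,interpolation=2);b=cv2.resize(b,None,fx=1.9,fy=1.9,interpolation=2);o[:340,:560]=a;o[345:345+b.shape[0],:b.shape[1]]=b
cv2.imwrite('pics/m5.png',o)
E
```

```text
time_s: 11.65
position: [0.5252, 0.1255, 0.1051]
tcp_rot: [-3.141, 0.0, 1.682]
ft_force: [-0.5, 0.9, -1.2]
grip_width: 0.0449
gripper_force: 0.5
t 11.65 station TCP mm [ -4.7 -68.9  16.1] z 0.1051 tool yaw err in station: y axis [ 1. -0. -0.] F [-0.5  0.9 -1.2]
```

View pics/m5.png

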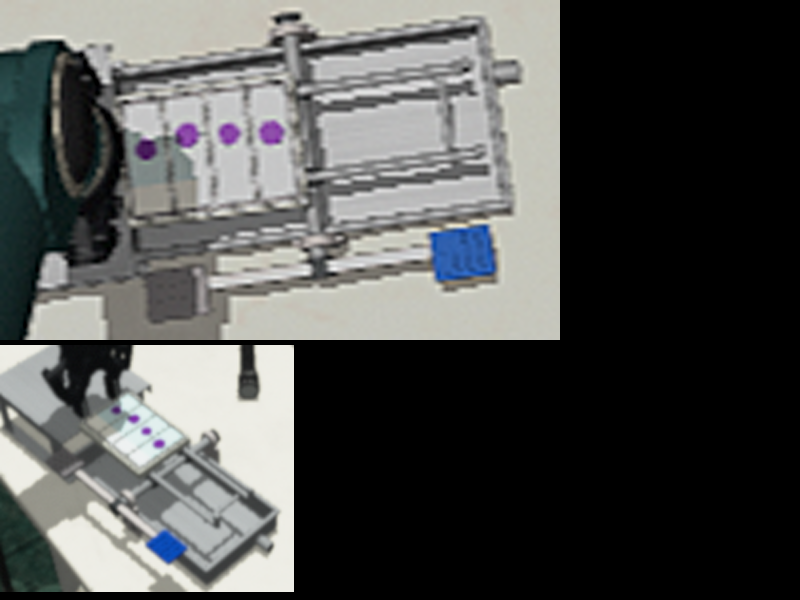

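In the top view the carrier's front edge runs from about (293,82) to (307,205). The rods ahead run (308,88)→(468,66) and (314,176)→(485,152). I'll compare their centrelines.

Run:
```python
from h import *
T=ctrl.camera('top');f=lambda p:((p[0]+.5)/4-.5+170,(p[1]+.5)/4-.5+195)
C=np.array([.5222,.1945,0]);y=np.radians(6.4);Rs=np.array([[np.cos(y),-np.sin(y),0],[np.sin(y),np.cos(y),0],[0,0,1]])
for n,p,z in(('front+x',(293,82),.101),('front-x',(307,205),.101),('rear+x',(122,102),.101),('rodU a',(308,88),.084),('rodU b',(468,66),.084),('rodL a',(314,176),.084),('rodL b',(485,152),.084)):print(n,np.round((Rs.T@(ray(T,f(p),z)-C))*1e3,1))
```

```text
front+x [  35.6 -206.2  101. ]
front-x [ -48.4 -205.3  101. ]
rear+x [ 37.7 -89.  101. ]
rodU a [  32.1 -214.6   84. ]
rodU b [  32.5 -325.9   84. ]
rodL a [ -28.5 -211.2   84. ]
rodL b [ -27.8 -329.4   84. ]
```

```bash
python3 nudge.py '[{"finger_gap":0.045,"dx":-0.012,"dy":0.001},{"finger_gap":0.045,"dx":-0.012,"dy":0.001},{"finger_gap":0.045,"dx":-0.012,"dy":0.001,"dz":0.0005},{"finger_gap":0.045,"dx":-0.012,"dy":0.001,"dz":0.0005},{"finger_gap":0.045,"dx":-0.012,"dy":0.001,"dz":0.0005},{"finger_gap":0.045,"dx":-0.012,"dy":0.001,"dz":0.0005},{"finger_gap":0.045,"dx":-0.012,"dy":0.001,"dz":0.0005},{"finger_gap":0.045,"dx":-0.012,"dy":0.001}]'; python3 st.py
python3 - <<'E'
from h import *
T=ctrl.camera('top');cv2.imwrite('pics/top6.png',T['color'][...,::-1])
a=cv2.imread('pics/top6.png')[195:280,170:310]
cv2.imwrite('pics/m6.png',cv2.resize(a,None,fx=5,fy=5,interpolation=2))
E
```

```text
time_s: 12.8
position: [0.544, 0.0312, 0.1027]
tcp_rot: [-3.141, 0.0, 1.683]
ft_force: [0.2, 2.4, 1.3]
grip_width: 0.0452
gripper_force: 1.1
t 12.8 station TCP mm [   3.5 -164.7   13.7] z 0.1027 tool yaw err in station: y axis [ 1.  0. -0.] F [0.2 2.4 1.3]
```

View pics/m6.png

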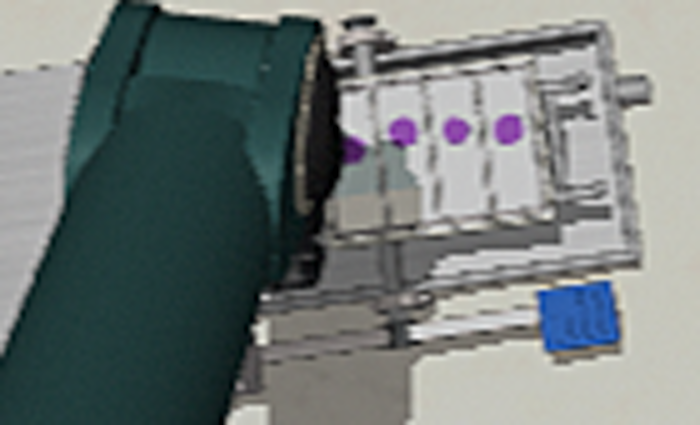

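The carrier's front edge runs (532,64)→(555,220) with the rods at (585,82) and (600,190), so it is centred to within about 2 mm. I'll push the last stretch to the stop.

```bash
python3 nudge.py '[{"finger_gap":0.045,"dx":-0.008},{"finger_gap":0.045,"dx":-0.006},{"finger_gap":0.045,"dx":-0.004},{"finger_gap":0.045,"dx":-0.003},{"finger_gap":0.045}]'; python3 st.py;python3 nudge.py '[{"finger_gap":0.045,"dx":-0.003},{"finger_gap":0.045}]'
```

```text
time_s: 13.48
position: [0.5463, 0.0108, 0.1027]
tcp_rot: [-3.141, 0.0, 1.683]
ft_force: [0.8, -0.2, 0.5]
grip_width: 0.0448
gripper_force: 0.1
t 13.475 station TCP mm [   3.5 -185.2   13.7] z 0.1027 tool yaw err in station: y axis [ 1.  0. -0.] F [ 0.8 -0.2  0.5]
time_s: 13.72
position: [0.5462, 0.0105, 0.1027]
tcp_rot: [-3.141, -0.003, 1.684]
ft_force: [-2.2, 5.8, 2.0]
grip_width: 0.0456
gripper_force: 3.1
```

```bash
python3 nudge.py '[{"finger_gap":0.045,"dx":-0.002},{"finger_gap":0.045}]';python3 st.py; python3 nudge.py '[{"finger_gap":0.045,"dx":0.015},{"finger_gap":0.045,"dx":0.03,"dz":-0.02},{"finger_gap":0.045,"dx":0.01,"dz":-0.05},{"finger_gap":0,"dy":-0.05,"dz":-0.04},{"finger_gap":0,"dy":-0.05},{"finger_gap":0,"dy":-0.05},{"finger_gap":0}]'; python3 st.py -94 -305 60;python3 - <<'E'
from h import *
for n in('scene','top'):
    c=ctrl.camera(n);cv2.imwrite(f'pics/{n}7.png',c['color'][...,::-1])
a=cv2.imread('pics/top7.png')[195:280,190:310];b=cv2.imread('pics/scene7.png')[150:260,170:305]
o=np.zeros((600,800,3),np.uint8)
a=cv2.resize(a,None,fx=4,fy=4,interpolation=2);b=cv2.resize(b,None,fx=2.3,fy=2.3,interpolation=2);o[:340,:480]=a;o[343:343+b.shape[0],:b.shape[1]]=b
cv2.imwrite('pics/m7.png',o)
E
```

```text
time_s: 13.98
position: [0.5462, 0.0104, 0.1027]
tcp_rot: [-3.14, -0.005, 1.686]
ft_force: [-3.1, 9.7, 2.5]
grip_width: 0.0451
gripper_force: 5.1
t 13.975 station TCP mm [   3.3 -185.7   13.7] z 0.1027 tool yaw err in station: y axis [ 1.     0.003 -0.002] F [-3.1  9.7  2.5]
time_s: 14.85
position: [0.3896, 0.0439, 0.2116]
tcp_rot: [-3.14, -0.001, 1.683]
ft_force: [0.9, 0.3, 0.9]
grip_width: 0.0
gripper_force: 0.0
t 14.85 station TCP mm [-148.5 -134.9  122.6] z 0.2116 tool yaw err in station: y axis [ 1.     0.001 -0.001] F [0.9 0.3 0.9]
tool delta [-0.1702  0.0545  0.0623]
```

View pics/m7.png

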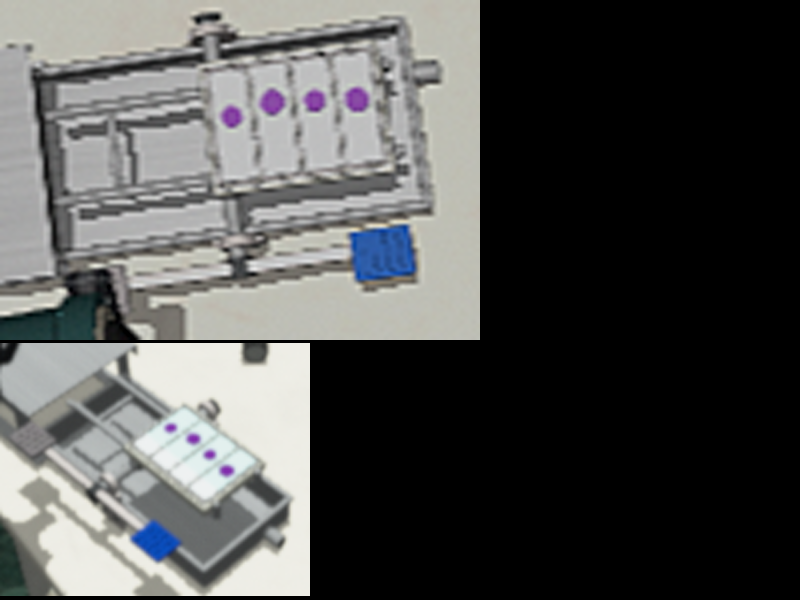

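In the top view the carrier lies against the upturned ends at about (385–395, 60–165). Its rear edge runs (204,68)→(217,190), and the rods enter it near (204,96) and (212,184). The side overhang looks uneven, so I'll compute it.

Run:
```python
from h import *
T=ctrl.camera('top');f=lambda p:((p[0]+.5)/4-.5+190,(p[1]+.5)/4-.5+195)
C=np.array([.5222,.1945,0]);y=np.radians(6.4);Rs=np.array([[np.cos(y),-np.sin(y),0],[np.sin(y),np.cos(y),0],[0,0,1]])
for n,p,z in(('rear+x',(203,68),.101),('rear-x',(217,191),.101),('front+x',(378,47),.101),('front-x',(394,167),.101),('rodU',(70,113),.084),('rodU2',(200,96),.084),('rodL',(70,201),.084),('rodL2',(205,184),.084),('tipU',(387,63),.09),('tipL',(404,152),.09)):print(n,np.round((Rs.T@(ray(T,f(p),z)-C))*1e3,1))
# intensity profiles along station x, rods at y=-150 and carrier at y=-300/-220 (top camera)
g=cv2.cvtColor(T['color'],cv2.COLOR_RGB2GRAY).astype(np.float32)
for yy,z in((-130,.084),(-160,.084),(-230,.101),(-290,.101)):
    xs=np.arange(-60,62,3);uv=np.array([proj(T,Rs@np.array([x/1e3,yy/1e3,z])+C) for x in xs],np.float32)
    print(yy,[f'{x}:{int(v)}' for x,v in zip(xs,cv2.remap(g,uv[None,:,0],uv[None,:,1],cv2.INTER_CUBIC)[0])])
```

```text
rear+x [  46.1 -200.6  101. ]
rear-x [ -38.2 -199.8  101. ]
front+x [  44.3 -320.6  101. ]
front-x [ -38.  -320.4  101. ]
rodU [  29.6 -104.5   84. ]
rodU2 [  29.2 -194.8   84. ]
rodL [-30.5 -97.6  84. ]
rodL2 [ -31.3 -190.8   84. ]
tipU [  33.9 -325.4   90. ]
tipL [ -28.1 -328.6   90. ]
-130 ['-60:185', '-57:176', '-54:176', '-51:177', '-48:184', '-45:155', '-42:85', '-39:79', '-36:180', '-33:126', '-30:157', '-27:123', '-24:124', '-21:145', '-18:139', '-15:133', '-12:147', '-9:147', '-6:156', '-3:151', '0:139', '3:135', '6:153', '9:146', '12:150', '15:140', '18:134', '21:131', '24:143', '27:112', '30:149', '33:143', '36:150', '39:174', '42:171', '45:167', '48:182', '51:78', '54:60', '57:42', '60:141']
-160 ['-60:193', '-57:178', '-54:179', '-51:174', '-48:178', '-45:200', '-42:84', '-39:99', '-36:168', '-33:144', '-30:132', '-27:155', '-24:152', '-21:184', '-18:174', '-15:174', '-12:178', '-9:172', '-6:173', '-3:176', '0:174', '3:175', '6:176', '9:188', '12:134', '15:82', '18:67', '21:160', '24:198', '27:113', '30:134', '33:122', '36:130', '39:180', '42:174', '45:170', '48:184', '5
[... 183 characters left out ...]
-21:133', '-18:107', '-15:116', '-12:139', '-9:176', '-6:131', '-3:163', '0:116', '3:111', '6:115', '9:152', '12:165', '15:168', '18:163', '21:146', '24:127', '27:137', '30:127', '33:143', '36:166', '39:158', '42:131', '45:144', '48:209', '51:114', '54:24', '57:97', '60:171']
-290 ['-60:191', '-57:183', '-54:170', '-51:75', '-48:98', '-45:105', '-42:75', '-39:130', '-36:166', '-33:148', '-30:174', '-27:194', '-24:187', '-21:174', '-18:148', '-15:150', '-12:163', '-9:187', '-6:192', '-3:178', '0:162', '3:161', '6:163', '9:177', '12:176', '15:188', '18:173', '21:178', '24:158', '27:169', '30:177', '33:188', '36:176', '39:186', '42:151', '45:139', '48:206', '51:124', '54:26', '57:82', '60:177']
```

Run:
```python
from h import *
C=np.array([.5222,.1945,0]);y=np.radians(6.4);Rs=np.array([[np.cos(y),-np.sin(y),0],[np.sin(y),np.cos(y),0],[0,0,1]])
for n in('top','scene'):
    c=ctrl.camera(n);g=cv2.cvtColor(c['color'],cv2.COLOR_RGB2GRAY).astype(np.float32)
    def prof(xs,ys,z):
        o=[]
        for x in xs:
            uv=np.array([proj(c,Rs@np.array([x/1e3,q/1e3,z])+C) for q in ys],np.float32);o.append(np.median(cv2.remap(g,uv[None,:,0],uv[None,:,1],cv2.INTER_LINEAR)))
        return np.array(o).astype(int).tolist()
    r=np.arange(-190,-95,2)
    print(n,'rodL -40..-20',prof(range(-40,-19),r,.083));print('rodU 20..40',prof(range(20,41),r,.083))
    k=np.arange(-315,-215,2)
    print('carr -56..-34',prof(range(-56,-33),k,.101));print('carr 36..60',prof(range(36,61),k,.101))
```

```text
top rodL -40..-20 [90, 92, 95, 122, 152, 168, 158, 133, 118, 123, 139, 151, 147, 134, 125, 129, 147, 160, 176, 178, 176]
rodU 20..40 [124, 154, 179, 183, 184, 170, 145, 121, 113, 119, 136, 150, 152, 138, 127, 131, 147, 164, 174, 174, 174]
carr -56..-34 [186, 187, 160, 122, 94, 90, 92, 95, 98, 100, 101, 101, 98, 90, 89, 106, 138, 162, 170, 165, 153, 142, 132]
carr 36..60 [190, 191, 192, 193, 189, 179, 164, 147, 128, 133, 152, 170, 176, 160, 129, 100, 71, 55, 41, 39, 52, 82, 118, 144, 157]
scene rodL -40..-20 [142, 142, 138, 133, 129, 126, 127, 133, 139, 144, 148, 155, 162, 167, 169, 167, 164, 160, 155, 148, 142]
rodU 20..40 [106, 95, 84, 76, 72, 73, 78, 89, 103, 118, 133, 145, 153, 158, 156, 151, 143, 137, 133, 135, 142]
carr -56..-34 [105, 106, 106, 106, 106, 106, 105, 103, 101, 98, 96, 97, 102, 114, 130, 146, 160, 169, 175, 178, 179, 179, 180]
carr 36..60 [234, 234, 233, 232, 230, 226, 219, 209, 199, 191, 186, 188, 193, 202, 211, 219, 224, 228, 230, 232, 233, 233, 233, 234, 234]
```

```bash
python3 - <<'E'
from h import *
T=ctrl.camera('top');C=np.array([.5222,.1945,0]);y=np.radians(6.4);Rs=np.array([[np.cos(y),-np.sin(y),0],[np.sin(y),np.cos(y),0],[0,0,1]])
h=cv2.cvtColor(T['color'],cv2.COLOR_RGB2HSV)
for n,lo,hi,z in(('cap',(90,80,80),(125,255,255),.19),('body',(130,60,40),(165,255,255),.08)):
    m=cv2.inRange(h,lo,hi);k=np.zeros_like(m);k[110:165,235:280]=m[110:165,235:280];M=cv2.moments(k,True);X=ray(T,(M['m10']/M['m00'],M['m01']/M['m00']),z);print(n,X,Rs.T@(X-C))
E
python3 nudge.py '[{"finger_gap":0,"dz":-0.02,"az":-0.175},{"finger_gap":0,"dz":-0.02,"az":-0.175},{"finger_gap":0,"az":-0.175},{"finger_gap":0,"az":-0.175},{"finger_gap":0,"az":-0.175},{"finger_gap":0,"az":-0.175},{"finger_gap":0.045,"az":-0.175},{"finger_gap":0.045,"az":-0.175}]'; python3 nudge.py '[{"finger_gap":0.045,"az":-0.175},{"finger_gap":0.045}]'; python3 st.py 80 -262 100
```

```text
cap [ 0.80709835 -0.04325473  0.19      ] [ 0.25662058 -0.26803034  0.19      ]
body [ 0.79346264 -0.0457074   0.08      ] [ 0.24279645 -0.26894776  0.08      ]
time_s: 16.15
position: [0.3936, 0.0442, 0.2516]
tcp_rot: [-3.141, -0.0, 3.088]
ft_force: [-0.1, -0.4, 1.4]
grip_width: 0.0358
gripper_force: 0.0
time_s: 16.4
position: [0.3934, 0.0442, 0.2516]
tcp_rot: [-3.141, -0.0, -3.028]
ft_force: [1.1, -0.1, 0.1]
grip_width: 0.0451
gripper_force: 0.0
t 16.4 station TCP mm [-144.7 -135.   162.6] z 0.2516 tool yaw err in station: y axis [-0.002  1.    -0.001] F [ 1.1 -0.1  0.1]
tool delta [-0.2245 -0.1275  0.0626]
```

```bash
python3 nudge.py '[{"finger_gap":0.045,"dx":-0.038,"dy":-0.022},{"finger_gap":0.045,"dx":-0.038,"dy":-0.021},{"finger_gap":0.045,"dx":-0.038,"dy":-0.021},{"finger_gap":0.045,"dx":-0.037,"dy":-0.021},{"finger_gap":0.045,"dx":-0.037,"dy":-0.021},{"finger_gap":0.045,"dx":-0.037,"dy":-0.021},{"finger_gap":0.045,"dz":0.03},{"finger_gap":0.045,"dz":0.03}]'; python3 st.py 80 -262 13.5
```

```text
time_s: 17.4
position: [0.6318, -0.0563, 0.1903]
tcp_rot: [-3.141, -0.0, -3.03]
ft_force: [0.6, 1.4, -0.6]
grip_width: 0.0447
gripper_force: 0.0
t 17.4 station TCP mm [  80.9 -261.4  101.3] z 0.1903 tool yaw err in station: y axis [-0.     1.    -0.001] F [ 0.6  1.4 -0.6]
tool delta [ 0.0009 -0.0005  0.0878]
```

```bash
python3 nudge.py '[{"finger_gap":0.045,"dz":0.04},{"finger_gap":0.045,"dz":0.04},{"finger_gap":0.045,"dz":0.008},{"finger_gap":0.045,"dx":0.008},{"finger_gap":0.045,"dx":0.007},{"finger_gap":0.045}]'; python3 st.py; python3 nudge.py '[{"finger_gap":0.045,"dx":0.002},{"finger_gap":0.045}]'; python3 st.py
```

```text
time_s: 18.15
position: [0.6164, -0.0577, 0.1054]
tcp_rot: [3.142, 0.002, -3.026]
ft_force: [-0.2, -0.2, 0.3]
grip_width: 0.0453
gripper_force: 0.0
t 18.15 station TCP mm [  65.5 -261.2   16.4] z 0.1054 tool yaw err in station: y axis [-0.004  1.     0.   ] F [-0.2 -0.2  0.3]
time_s: 18.4
position: [0.6144, -0.0577, 0.1043]
tcp_rot: [3.141, 0.001, -3.025]
ft_force: [-0.3, -1.2, -0.7]
grip_width: 0.045
gripper_force: 0.0
t 18.4 station TCP mm [  63.5 -260.9   15.3] z 0.1043 tool yaw err in station: y axis [-0.004  1.     0.   ] F [-0.3 -1.2 -0.7]
```

```bash
python3 nudge.py '[{"finger_gap":0.045,"dx":0.0015,"dz":0.001},{"finger_gap":0.045}]'; python3 st.py; python3 nudge.py '[{"finger_gap":0.045,"dx":0.0015},{"finger_gap":0.045}]'; python3 st.py;python3 nudge.py '[{"finger_gap":0.045,"dx":0.0015},{"finger_gap":0.045}]'; python3 st.py
```

```text
time_s: 18.65
position: [0.6128, -0.0579, 0.1028]
tcp_rot: [3.142, 0.0, -3.025]
ft_force: [1.0, 0.0, 0.4]
grip_width: 0.0449
gripper_force: 0.1
t 18.65 station TCP mm [  61.9 -260.9   13.8] z 0.1028 tool yaw err in station: y axis [-0.004  1.     0.   ] F [1.  0.  0.4]
time_s: 18.9
position: [0.6113, -0.058, 0.1028]
tcp_rot: [3.142, 0.0, -3.025]
ft_force: [1.7, 0.9, -1.4]
grip_width: 0.045
gripper_force: 0.5
t 18.9 station TCP mm [  60.4 -260.9   13.8] z 0.1028 tool yaw err in station: y axis [-0.004  1.     0.   ] F [ 1.7  0.9 -1.4]
time_s: 19.15
position: [0.6096, -0.0582, 0.1028]
tcp_rot: [3.141, -0.0, -3.025]
ft_force: [1.0, 0.1, -0.2]
grip_width: 0.0447
gripper_force: 0.4
t 19.15 station TCP mm [  58.7 -260.9   13.8] z 0.1028 tool yaw err in station: y axis [-0.005  1.     0.   ] F [ 1.   0.1 -0.2]
```

```bash
python3 nudge.py '[{"finger_gap":0.045,"dx":-0.02},{"finger_gap":0.045,"dz":-0.04},{"finger_gap":0,"dz":-0.05},{"finger_gap":0,"dz":-0.04},{"finger_gap":0,"dx":0.04},{"finger_gap":0,"dx":0.04},{"finger_gap":0,"dx":0.04},{"finger_gap":0,"dx":0.04}]'; python3 nudge.py '[{"finger_gap":0,"dx":0.01,"dy":-0.045},{"finger_gap":0}]'; python3 st.py -94 -305 40
python3 - <<'E'
from h import *
C=np.array([.5222,.1945,0]);y=np.radians(6.4);Rs=np.array([[np.cos(y),-np.sin(y),0],[np.sin(y),np.cos(y),0],[0,0,1]])
c=ctrl.camera('top');cv2.imwrite('pics/top8.png',c['color'][...,::-1]);g=cv2.cvtColor(c['color'],cv2.COLOR_RGB2GRAY).astype(np.float32)
def prof(xs,ys,z):
    o=[]
    for x in xs:
        uv=np.array([proj(c,Rs@np.array([x/1e3,q/1e3,z])+C) for q in ys],np.float32);o.append(np.median(cv2.remap(g,uv[None,:,0],uv[None,:,1],cv2.INTER_LINEAR)))
    return np.array(o).astype(int).tolist()
for a,b in((-318,-270),(-255,-210)):
    k=np.arange(a,b,2);print('carr -56..-34',prof(range(-56,-33),k,.101));print('carr 36..60',prof(range(36,61),k,.101))
E
```

```text
time_s: 20.15
position: [0.4689, -0.0748, 0.2327]
tcp_rot: [3.141, -0.001, -3.026]
ft_force: [-0.5, -0.4, 0.9]
grip_width: -0.0003
gripper_force: 0.0
time_s: 20.4
position: [0.4649, -0.1235, 0.2334]
tcp_rot: [-3.141, 0.001, -3.031]
ft_force: [0.4, -0.5, -0.7]
grip_width: 0.0003
gripper_force: 0.0
t 20.4 station TCP mm [ -92.4 -309.6  144.4] z 0.2334 tool yaw err in station: y axis [ 0.001  1.    -0.001] F [ 0.4 -0.5 -0.7]
tool delta [0.0016 0.0047 0.1044]
carr -56..-34 [66, 66, 65, 64, 63, 62, 62, 62, 62, 62, 61, 61, 60, 60, 59, 59, 59, 58, 59, 59, 58, 58, 57]
carr 36..60 [196, 195, 186, 170, 148, 130, 152, 170, 178, 178, 171, 164, 168, 159, 132, 101, 78, 60, 44, 40, 50, 71, 109, 145, 161]
carr -56..-34 [95, 92, 91, 93, 96, 95, 94, 89, 93, 87, 81, 83, 108, 114, 124, 126, 137, 138, 136, 132, 154, 176, 187]
carr 36..60 [197, 194, 181, 162, 140, 136, 149, 166, 183, 184, 171, 154, 133, 115, 105, 91, 73, 54, 42, 42, 62, 93, 129, 151, 154]
```

```bash
python3 nudge.py '[{"finger_gap":0,"dx":0.005,"dy":0.005,"dz":0.04},{"finger_gap":0,"dz":0.04},{"finger_gap":0,"dz":0.04},{"finger_gap":0,"dz":0.007},{"finger_gap":0}]'; python3 st.py; python3 nudge.py '[{"finger_gap":0,"dz":0.004},{"finger_gap":0,"dz":0.004},{"finger_gap":0,"dz":0.004},{"finger_gap":0,"dz":0.004},{"finger_gap":0,"dz":0.004},{"finger_gap":0,"dz":0.004},{"finger_gap":0}]'; python3 st.py
```

```text
time_s: 21.08
position: [0.4608, -0.1158, 0.1061]
tcp_rot: [-3.142, -0.0, -3.025]
ft_force: [0.3, -0.9, 0.6]
grip_width: 0.0002
gripper_force: 0.0
t 21.075 station TCP mm [ -95.7 -301.5   17.1] z 0.1061 tool yaw err in station: y axis [-0.005  1.    -0.   ] F [ 0.3 -0.9  0.6]
time_s: 21.95
position: [0.4602, -0.1159, 0.0815]
tcp_rot: [3.141, -0.001, -3.026]
ft_force: [1.3, -2.9, 2.3]
grip_width: -0.0001
gripper_force: 1.4
t 21.95 station TCP mm [ -96.2 -301.5   -7.5] z 0.0815 tool yaw err in station: y axis [-0.004  1.     0.   ] F [ 1.3 -2.9  2.3]
```

```bash
python3 nudge.py '[{"finger_gap":0,"dz":0.003},{"finger_gap":0,"dz":0.003},{"finger_gap":0}]'; python3 nudge.py '[{"finger_gap":0,"dz":0.003},{"finger_gap":0}]'
```

```text
time_s: 22.32
position: [0.4603, -0.1156, 0.0764]
tcp_rot: [3.14, -0.0, -3.025]
ft_force: [-1.0, -1.2, 14.5]
grip_width: 0.0001
gripper_force: 6.9
time_s: 22.58
position: [0.4605, -0.1155, 0.0757]
tcp_rot: [3.138, 0.0, -3.026]
ft_force: [-9.8, 1.2, 45.7]
grip_width: 0.0001
gripper_force: 21.5
```

At the stop. I'll retreat upward and verify numerically.

```bash
python3 nudge.py '[{"finger_gap":0,"dz":-0.03},{"finger_gap":0,"dz":-0.04},{"finger_gap":0,"dz":-0.05},{"finger_gap":0,"dx":0.04,"dy":0.04,"dz":-0.02},{"finger_gap":0,"dy":0.05},{"finger_gap":0,"dy":0.05},{"finger_gap":0,"dy":0.05},{"finger_gap":0}]'
python3 - <<'E'
from h import *
np.set_printoptions(precision=4,suppress=True)
T=ctrl.camera('top');S=ctrl.camera('scene');C=np.array([.5222,.1945,0]);y=np.radians(6.4)
Rs=np.array([[np.cos(y),-np.sin(y),0],[np.sin(y),np.cos(y),0],[0,0,1]])
def blobs(c,lo,hi,box):
    m=cv2.inRange(cv2.cvtColor(c['color'],cv2.COLOR_RGB2HSV),lo,hi);u0,u1,v0,v1=box;k=np.zeros_like(m);k[v0:v1,u0:u1]=m[v0:v1,u0:u1]
    n,l,s,ce=cv2.connectedComponentsWithStats(k);return sorted(tuple(x) for x,q in zip(ce[1:],s[1:]) if q[4]>5)
a=blobs(T,(100,150,80),(125,255,255),(260,310,235,285));b=blobs(S,(100,150,80),(125,255,255),(215,265,220,270))
print('blue',[tri(T,S,i,j) for i,j in zip(a,b)])
d=blobs(T,(130,90,60),(160,255,255),(190,310,195,280));e=blobs(S,(130,90,60),(160,255,255),(170,310,150,255));print(len(d),len(e))
if len(d)==len(e):
  for i,j in zip(d,e):
    X=tri(T,S,i,j);print('dot st',(Rs.T@(X-C))*1e3)
E
```

```text
time_s: 23.58
position: [0.3966, 0.0715, 0.212]
tcp_rot: [3.141, -0.003, -3.017]
ft_force: [-0.7, -1.1, -0.8]
grip_width: 0.0002
gripper_force: 0.0
blue [array([ 0.4635, -0.1186,  0.0603])]
4 4
dot st [   7.0739 -223.3781  100.6842]
dot st [  13.5201 -250.7349   92.4542]
dot st [  10.585  -278.2505   85.8599]
dot st [   7.6083 -306.3626   79.4151]
```

```bash
python3 -c "
from rig import ctrl
print(ctrl.sign_off())"
```

```text
the job is handed in; nothing more can be done
None
```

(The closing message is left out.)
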